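Unlatch the hold-to-run lever and hold it in the green

ROBOT

A 6-joint arm with a two-finger parallel gripper is mounted at the origin on the work surface. World frame = base frame: x ahead of the robot, y to its left, z up, the work surface at z = 0. Lengths are in m, angles in rad, forces in N, time in s.
With the tool pointing down it reaches from about 0.3 to 0.775 m from the base axis. Payload 14.6 kg.
Tool frame: the origin (TCP) lies at the very end of the fingers, on their centre line; the grasp point (between the pads) lies behind it (manip.tcp_to_grasp is the z of the grasp point in the tool frame, in m); z points along the fingers, y is the line along which they close (so a half turn about z gives the same grasp; the last joint's range is limited). The gripper opens to 94 mm and grips with 3 to 60 N. Pads are 16 mm wide; open, the fingers measure 119 mm over their backs; the gripper's body (75 mm by 177 mm) begins 78 mm behind the grasp point.
Start: joints at [1.033, 0.3, 1.521, -0, 1.321, -0.067], TCP at [0.249, 0.49, 0.205] pointing down, gripper open.
Joint ranges: [-3.03, 3.03], [-0.79, 2.21], [0.23, 2.52], [-1.04, 4.18], [0, 3.07], [-2.55, 2.55]. Speed limits (rad/s): [2.22, 2.22, 2.57, 3.14, 3.14, 3.14].

INTERFACE

Orientations are given as a unit quaternion [x, y, z, w].
In Python, from bench import manip gives the robot as it stands.
- The arm moves only by the tool step_arm, never from a script. Its argument "motion" is a list of rows, each a list of 3 entries, a list of its own where there are three numbers: the opening, from -1 (shut) to 1 (fully open), then the shift along the tool's x, y, z scaled (see below), then the turn about the tool's z scaled (see below). In form: [[gripper, [tx, ty, tz], twist], ...]. A call has 1 to 5 rows; each row is the pose to reach, as a shift and turn from the pose commanded when the call began, along the tool's axes at that moment; what a row does not reach only later rows make up. The controller multiplies each number of a shift by 150 mm and each number of a turn by 90 degrees. A row lasts 1/8 s, in which the tool goes at most 62.5 mm and 10.7 degrees, less where a joint would pass 70% of its speed; a pose out of reach is approached as far as the arm can. A call with a number of a shift or a turn outside -1 to 1 is refused whole. A call with a gripper value outside its range is refused whole. The fingers move at their own pace and stop on an object; the grip force is fixed at half the most. Time passes only in rows, so rows that repeat a pose let the fingers close. It gives the time, the measured TCP pose, the force, the opening and the grip force at its end, in the units of the state.
- manip.read_state(): the state, without advancing time (a new reading comes with each control period).
- manip.capture(name): name is "scene" or "side" or "wrist"; returns a dict with "color" (400x640x3 uint8, red, green, blue), "fx", "fy", "cx", "cy" (pixels), "rvec" (rotation vector, rad) and "tvec" (3), from world to camera coordinates, as OpenCV has them. Camera axes: x right, y down, z forward; pixel columns grow to the right and rows downward; lengths in m; the calibration is good to about 2 mm. A picture is of the moment at which its call begins. There is no depth.
- manip.sign_off(): hands the job in; it is judged then, once.
The state is a dict: "t": time; "joint_positions": joint angles; "joint_vel": joint speeds; "effort": joint torques, N m; "position": TCP position; "orientation": TCP orientation; "ft_force": force on the tool from outside, world axes, zero at the start; "ft_torque": the same for the moment, N m; "finger_gap": finger opening in m; "finger_force": force on a finger pad.
Only numpy, scipy, OpenCV 4.12 (cv2) and the standard library are available. Lean on these libraries where they do the work, as an engineer would, in place of code of your own. Each camera call takes 0.05 s, during which the arm holds its last target. There are 200 camera calls.

TASK

On the saw's bench control box a blue latch tongue blocks the hold-to-run lever: take the red-handled key from its wooden stand, fit its fork over the brass bar of the latch screw, turn it anticlockwise (seen from above) by about 70 degrees, as far as it goes, and put the key back upright, fully down in its stand. Then press the yellow paddle of the lever down with the fingers, smoothly and never right down onto its bottom stop, until its pointer is in the green zone, and finish while still holding it there; turn the screw only with the key and leave the bottle, the roll and the carton alone.

Things in the scene. Friction and masses are not known exactly. Their poses are not given: they have to be found in the camera images.
- control_box: Grey box fixed to the bench, 240 (its x) x 200 (y) x 60 mm high; origin: centre of its underside. On top: at its (+80, -40) mm a bracket, to 132 mm above the bench, with the lever's hinge; at (+20, +35) the latch screw; at y = -81, x = -60 to -10, a thin upright scale plate, to 124 mm above the bench, striped white (top), green, red (bottom).
- lever (a joint): Sprung hold-to-run lever, level hinge along the box's y, 120 mm above the bench. Radians: 0 = up, grows as the paddle goes down, 0.35 = bottom stop. Green: 0.14 to 0.24 (paddle centre 18 to 31 mm below rest; 0.19 = 24.5 mm). It springs back when let go; pushes back about 3 N at the top, 7 N in the green, 10 N at the stop. Latched, the tongue under it stops it above the green.
- paddle (a point): Centre of the top face of the lever's yellow paddle, 45 (along the lever) x 50 mm, 14 mm thick, 130 mm from the hinge towards the box's -x; at rest 130 mm above the bench. It moves with the lever; axes as the box's when the lever is up.
- latch (a joint): Latch screw, captive, upright axis. Radians: grows anticlockwise seen from above, 1.3 = its stop. At 0 to 0.15 its blue tongue (16 mm wide, reaching 87 mm from the axis, 110 mm above the bench) lies under the lever (latched); beyond 1.0 it counts as unlatched. Stiff: about 0.12 N m to turn; it stays where it is left.
- latch_head (a point): Centre of the top of the screw's brass bar, on the screw's axis, 130 mm above the bench. The bar is 40 mm long (point's x, also the tongue's direction), 8 mm wide, 14 mm high, on a round collar 36 mm wide whose top is 14 mm below this point. The point's yaw = box's yaw - 1.571 + latch joint.
- key: Upright fork key, 134 mm tall, about 180 g; origin: centre of its underside, z up. Foot 34 (its x) x 25 mm (y), 37 mm high; a slot along x, 13 mm wide, 17 mm deep from below, straddles the brass bar (play: the screw lags the key by about 0.15 rad). Shaft 14 mm round. Red handle 50 (x) x 20 mm thick (y), 88 to 134 mm above the origin: pinch its thickness from above.
- key_stand: Wooden stand fixed to the bench, 85 (its x) x 75 x 50 mm high, origin at the centre of its underside. In the middle of its top a socket 40 (x) x 31 mm (y), 35 mm deep, with a 6 mm bevel round its mouth, in which the key stands, x along x, its underside 15 mm above the bench.
- glue_bottle: White glue bottle with orange cap, 56 mm across, 150 mm tall, loose; origin at the centre of its underside. Leave it alone.
- edging_roll: Roll of wood edging lying flat, 110 mm across, 24 mm high, loose; origin at the centre of its underside. Leave it alone.
- carton: Small cardboard carton, 90 x 70 x 50 mm, loose; origin at the centre of its underside. Leave it alone.
Things that resemble listed ones, but are neither listed nor needed, are in the scene too. Of the things like the key, leave any that is turquoise; of the rest the larger one is meant.

How it is judged:
On the way, in this order (a step that is already met when the one before it is completed fails the run):
1. the latch screw has been turned past 1.0 rad with the key on it (key's underside within 12 mm of the screw's axis and below the top of the bar) (value of joint latch above 1 rad and horizontal distance between key and latch_head below 0.012 m and z of key in the frame of latch_head below 0 m), for 0.1 s.
2. the key stands back in its stand, let go (horizontal distance between key and key_stand below 0.008 m and z of key in the frame of key_stand below 0.022 m and angle between key's own z axis and vertical below 0.2 rad and contact force between the fingers and key below 0.1 N), for 0.2 s.
At the end, for the whole second after the job is handed in: Finishes holding: through the last second the fingers press the lever with over 2 N and keep it at 0.14 to 0.24 rad (green); latch past 1.0 rad; key free and still in its stand, underside within 8 mm of the socket axis, under 22 mm above the bench, tilt under 0.2 rad (all of step 2 and value of joint lever between 0.14 and 0.24 rad and contact force between the fingers and lever above 2 N and contact force between key and lever below 0.1 N and value of joint latch above 1 rad and linear speed of key below 0.02 m/s); the arm keeps its last pose, push and grip.
It fails at once if the lever is pushed down onto its bottom stop (beyond 0.325 rad) (value of joint lever above 0.325 rad).
It fails at once if the fingers turn the screw directly (more than 2 N between fingers and latch) (contact force between the fingers and latch above 2 N).
It fails at once if the glue bottle is shifted by more than 20 mm or tipped (distance of glue_bottle from where it was at the start of the episode above 0.02 m or angle between glue_bottle's own z axis and vertical above 0.3 rad).
It fails at once if the edging roll is shifted by more than 20 mm or tipped (distance of edging_roll from where it was at the start of the episode above 0.02 m or angle between edging_roll's own z axis and vertical above 0.3 rad).
It fails at once if the carton is shifted by more than 20 mm or tipped (distance of carton from where it was at the start of the episode above 0.02 m or angle between carton's own z axis and vertical above 0.3 rad).
It also fails if it takes over 59 s, if anything falls off the work surface, if the arm or the gripper's body presses on something with over 40 N, if the wrist force passes 120 N, or if a joint passes its speed limit or range.

## Working session

There is one attempt and no reset: what is moved stays moved. The work goes in short steps, Python scripts to look and compute and a tool call to move; the robot and the scene stay as the last step left them, time stands still between calls to the robot, and variables do not carry over. Pictures are saved under pics/ and viewed, at most 10 in all, crops included, and the job is handed in when it is done.

Besides the shell and the picture viewer there is one more tool, called after "Emit:" in YAML: its name, and indented under it one key for each argument. step_arm: Moves the arm, as the interface text tells. Shifts and turns lie within -1 to 1; 1 stands for 150 mm of shift or 90 degrees of turn. Its arguments: {"type":"object","properties":{"motion":{"type":"array"}},"required":["motion"]}

```bash
ls; mkdir -p pics
cat > h.py <<'E'
import numpy as np,cv2
from bench import manip
def cap(n):
    c=manip.capture(n); c['R']=cv2.Rodrigues(np.array(c['rvec'],float))[0]; c['t']=np.array(c['tvec'],float).ravel(); return c
def ray(c,u,v):
    d=c['R'].T@np.array([(u-c['cx'])/c['fx'],(v-c['cy'])/c['fy'],1]); return -c['R'].T@c['t'],d
def onz(c,u,v,z):
    o,d=ray(c,u,v); return o+d*(z-o[2])/d[2]
def proj(c,p):
    q=c['R']@np.array(p)+c['t']; return c['fx']*q[0]/q[2]+c['cx'],c['fy']*q[1]/q[2]+c['cy']
def tri(c1,p1,c2,p2):
    o1,d1=ray(c1,*p1);o2,d2=ray(c2,*p2)
    s=np.linalg.lstsq(np.c_[d1,-d2],o2-o1,rcond=None)[0]
    a,b=o1+s[0]*d1,o2+s[1]*d2; return (a+b)/2,np.linalg.norm(a-b)
E
python3 - <<'E'
from h import *
import pickle
for n in ('scene','side','wrist'):
    c=cap(n); cv2.imwrite(f'pics/{n}0.png',cv2.cvtColor(c['color'],cv2.COLOR_RGB2BGR)); pickle.dump(c,open(n+'0.pkl','wb')); print(n,-c['R'].T@c['t'],c['R'][2])
s=manip.read_state(); print(s['position'],s['orientation'],s['finger_gap'],manip.tcp_to_grasp,s['t'])
E
```

```text
pics
scene [ 1.18547683 -0.33696004  1.28445259] [-0.4591646   0.21593275 -0.86170814]
side [ 0.34948448 -0.60079915  0.78176502] [ 0.2289104   0.62028677 -0.75022953]
wrist [0.17732645 0.5268724  0.38411171] [ 0.24564125 -0.12558153 -0.96119179]
[0.24940526 0.48999657 0.20504295] [ 2.33252093e-01  9.72416214e-01 -3.95628951e-04 -1.10463282e-04] 0.09372891144191905 -0.0188 0.15
```

View pics/scene0.png

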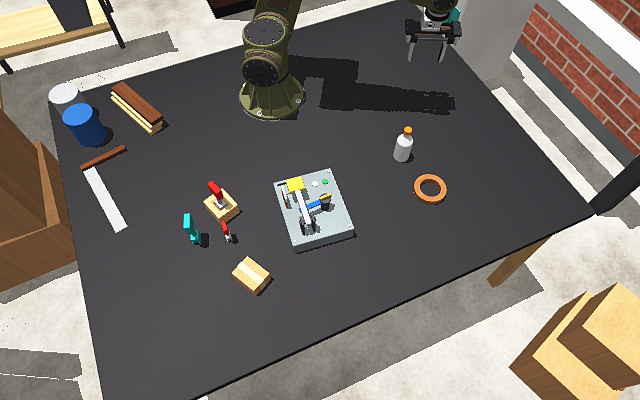

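View pics/side0.png

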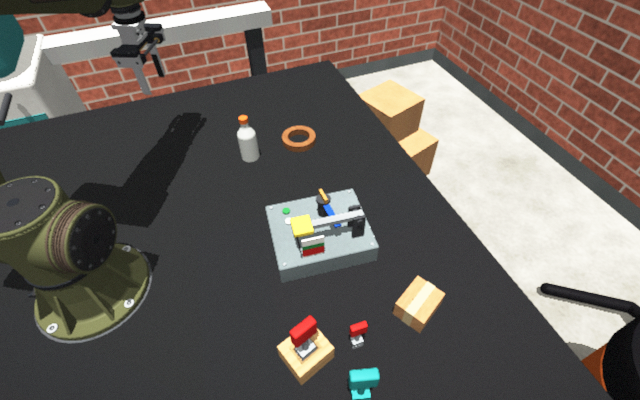

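The scene view shows the big red key in its stand at (217,195), a small red decoy at (228,235), a turquoise decoy at (190,228), and the box around (314,210) with its yellow paddle at (295,184). In the side view the key is at (304,330), the paddle at (302,227) and the brass bar at (323,195).

```bash
cat >> h.py <<'E'
def mask(c,lo,hi):
    return cv2.inRange(cv2.cvtColor(c['color'],cv2.COLOR_RGB2HSV),np.array(lo),np.array(hi))
def blobs(m,amin=20):
    n,l,s,ce=cv2.connectedComponentsWithStats(m); return [(s[i,4],ce[i].round(1).tolist(),s[i,:4].tolist()) for i in range(1,n) if s[i,4]>=amin]
E
python3 - <<'E'
from h import *
import pickle
C={n:pickle.load(open(n+'0.pkl','rb')) for n in('scene','side')}
R=dict(scene=(150,140,360,280),side=(240,180,460,400))
for n,c in C.items():
    x0,y0,x1,y1=R[n]; print(n,c['fx'],c['cx'],c['cy'])
    for k,lo,hi in(('red',(0,170,90),(4,255,255)),('red2',(174,150,90),(180,255,255)),('yel',(27,150,100),(33,255,255)),('brass',(15,130,60),(26,255,255)),('blue',(105,150,80),(120,255,255)),('wood',(12,60,90),(24,150,255)),('grey',(75,8,90),(120,60,255))):
        m=mask(c,lo,hi); w=np.zeros_like(m); w[y0:y1,x0:x1]=m[y0:y1,x0:x1]
        print(k,blobs(w,12)[:6])
c1,c2=C['scene'],C['side']
for k,a,b in(('key',(217,187),(304,329)),('pad',(295,184),(302,227))): print(k,tri(c1,a,c2,b))
for n,c in C.items():
    x0,y0,x1,y1=R[n]; cv2.imwrite(f'pics/{n}1.png',cv2.resize(cv2.cvtColor(c['color'][y0:y1,x0:x1],cv2.COLOR_RGB2BGR),None,fx=2.7,fy=2.7,interpolation=cv2.INTER_CUBIC))
E
```

```text
scene 442.50018872207363 320.5131592980793 197.57667445006007
red [(np.int32(144), [214.8, 189.4], [208, 180, 15, 20]), (np.int32(63), [224.4, 227.0], [221, 221, 8, 13])]
red2 []
yel [(np.int32(188), [294.7, 183.6], [286, 177, 19, 15])]
brass [(np.int32(27), [324.6, 197.7], [319, 195, 12, 6]), (np.int32(196), [225.2, 210.6], [204, 197, 36, 26])]
blue [(np.int32(65), [312.9, 204.1], [306, 200, 16, 9])]
wood [(np.int32(12), [226.5, 192.6], [221, 188, 12, 11]), (np.int32(279), [225.3, 211.3], [205, 197, 35, 27]), (np.int32(34), [214.7, 203.8], [210, 198, 11, 14]), (np.int32(202), [256.0, 268.2], [242, 257, 29, 23]), (np.int32(123), [240.8, 274.5], [232, 267, 21, 13])]
grey [(np.int32(3044), [314.7, 208.6], [273, 168, 82, 79]), (np.int32(20), [222.4, 203.0], [218, 200, 8, 6]), (np.int32(19), [228.6, 236.6], [225, 234, 7, 6])]
side 373.1123256277197 319.01589468432616 204.12723466597936
red [(np.int32(106), [312.9, 250.7], [303, 247, 21, 9]), (np.int32(504), [303.0, 330.5], [289, 315, 28, 32]), (np.int32(201), [358.1, 328.2], [350, 321, 18, 16])]
red2 []
yel []
brass [(np.int32(29), [322.8, 197.1], [319, 189, 9, 15]), (np.int32(42), [303.0, 234.3], [294, 231, 20, 7])]
blue [(np.int32(79), [328.0, 209.4], [323, 204, 11, 12]), (np.int32(16), [337.0, 224.8], [334, 224, 7, 3])]
wood [(np.int32(63), [322.7, 195.0], [318, 188, 11, 16]), (np.int32(1361), [417.5, 304.4], [393, 275, 53, 58]), (np.int32(964), [307.9, 357.7], [276, 328, 59, 57])]
grey [(np.int32(5007), [317.8, 233.1], [265, 188, 114, 93]), (np.int32(87), [356.7, 341.9], [350, 335, 14, 14]), (np.int32(117), [304.9, 348.6], [296, 340, 19, 20])]
key (array([ 0.41189686, -0.32640505,  0.13278769]), np.float64(0.011244084277690214))
pad (array([ 0.49002779, -0.09966414,  0.11971329]), np.float64(0.005801396856799555))
```

View pics/side1.png

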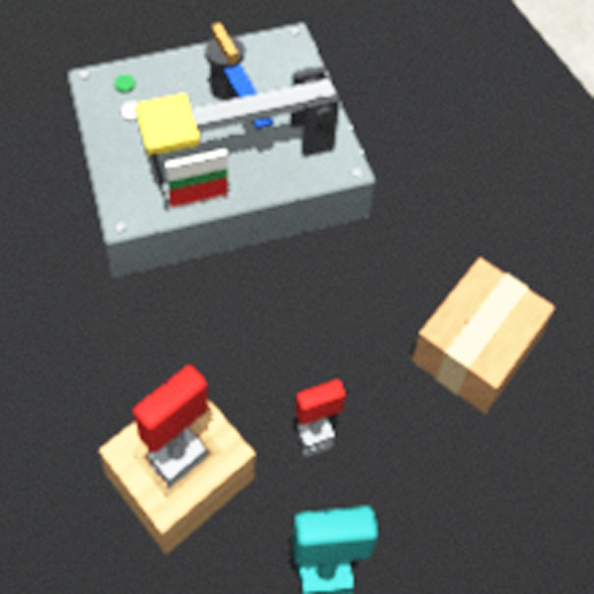

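Emit:
step_arm:
  motion:
    - [0, [-0.1, -0.1, -0.5], 0]
    - [0, [-0.3, -0.3, -0.7], 0]
    - [0, [-0.6, -0.56, -0.76], 0]
    - [0, [-0.94, -0.87, -0.76], 0]
    - [0, [-0.94, -0.87, -0.76], 0]

```text
t: 0.78
position: [0.3168, 0.3075, 0.3199]
orientation: [0.235, 0.972, 0.0, 0.0]
ft_force: [0.9, 1.1, -0.5]
finger_gap: 0.0485
finger_force: 0.0
```

Emit:
step_arm:
  motion:
    - [0, [-0.3, -0.27, 0], 0]
    - [0, [-0.6, -0.54, 0], 0]
    - [0, [-0.94, -0.87, 0], 0]
    - [0, [-0.94, -0.87, 0], 0]
    - [0, [-0.94, -0.87, 0], 0]

```text
t: 1.4
position: [0.3825, 0.1301, 0.3193]
orientation: [0.234, 0.972, 0.0, -0.0]
ft_force: [-0.3, -0.0, -0.2]
finger_gap: 0.0468
finger_force: 0.0
```

Emit:
step_arm:
  motion:
    - [0, [-0.3, -0.27, 0], 0]
    - [0, [-0.6, -0.54, 0], 0]
    - [0, [-0.94, -0.87, 0], 0]
    - [0, [-0.94, -0.87, 0], 0]
    - [0, [-0.94, -0.87, 0], 0]

```text
t: 2.02
position: [0.4491, -0.0492, 0.3192]
orientation: [0.233, 0.973, 0.0, -0.0]
ft_force: [0.5, 0.2, -0.7]
finger_gap: 0.0468
finger_force: 0.0
```

Run:
```python
from h import *
import pickle
c=cap('wrist'); pickle.dump(c,open('w1.pkl','wb')); cv2.imwrite('pics/w1.png',cv2.cvtColor(c['color'],cv2.COLOR_RGB2BGR))
s=manip.read_state(); print(s['position'],s['orientation'],s['joint_positions'],s['t'])
```

```text
[ 0.44891185 -0.04879878  0.31937673] [ 2.32327864e-01  9.72637503e-01  1.65189767e-04 -1.52307240e-04] [-1.89628115e-01  9.90187790e-03  1.59327763e+00  3.43879522e-04
  1.53870265e+00 -1.29149481e+00] 2.075
```

View pics/w1.png

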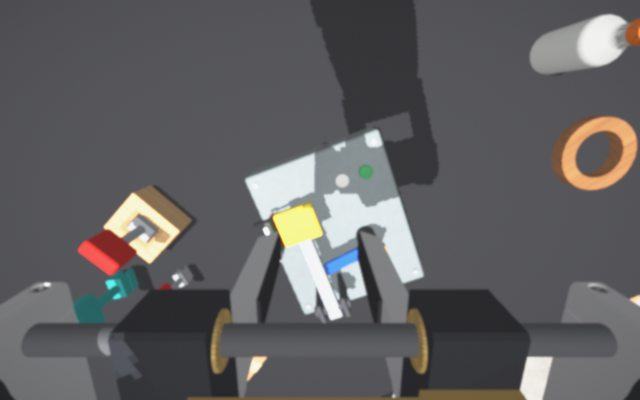

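The wrist view shows the box top with corners near (247,180), (376,130), (422,277) and (305,312), the paddle at (298,226), the stand at (150,223) and the red handle at (106,251). The brass bar is hidden behind the right finger.

Run:
```python
from h import *
import pickle
c=pickle.load(open('w1.pkl','rb'))
for k,ps,z in(('box',[(247,180),(376,130),(422,277),(305,312)],.06),('stand',[(150,187),(191,219),(152,262),(104,225)],.05)):
    P=np.array([onz(c,*p,z)[:2] for p in ps]); print(k,P.round(4).tolist(),np.linalg.norm(np.roll(P,-1,0)-P,axis=1).round(3),P.mean(0))
for k,lo,hi,z in(('yel',(25,150,100),(33,255,255),.13),('red',(0,150,60),(8,255,255),.149),('wood',(12,50,80),(24,180,255),.05),('grey',(60,5,90),(120,60,255),.06),('blue',(100,150,60),(120,255,255),.11),('dgreen',(60,100,40),(85,255,255),.06)):
    m=mask(c,lo,hi); m[:,:0]=0
    n,l,s,ce=cv2.connectedComponentsWithStats(m)
    for i in range(1,n):
        if s[i,4]<80: continue
        cs=cv2.findContours((l==i).astype(np.uint8),0,2)[0][0]; r=cv2.minAreaRect(cs); b=cv2.boxPoints(r)
        P=np.array([onz(c,*p,z)[:2] for p in b]); e=P[1]-P[0],P[2]-P[1]
        print(k,s[i,4],ce[i].round(),onz(c,*ce[i],z).round(4)[:2],[(round(np.linalg.norm(q),3),round(np.degrees(np.arctan2(q[1],q[0])),1)) for q in e])
for n in('scene','side'):
    c=pickle.load(open(n+'0.pkl','rb'))
    if n=='scene': L=[('yel',(294.7,183.6),.13),('brass',(324.6,197.7),.128)]
    else: L=[('yel',(302,225),.13),('brass',(322.8,195.5),.128)]
    for k,p,z in L: print(n,k,onz(c,*p,z))
```

```text
box [[0.4168, -0.1464], [0.4363, 0.0443], [0.6717, 0.0168], [0.6452, -0.1735]] [0.192 0.237 0.192 0.23 ] [ 0.54250526 -0.06468053]
stand [[0.3628, -0.2804], [0.4312, -0.2545], [0.4633, -0.3477], [0.38, -0.3763]] [0.073 0.099 0.088 0.097] [ 0.40934547 -0.3147209 ]
red 1468 [107. 251.] [ 0.4081 -0.3141] [(np.float64(0.049), np.float64(111.1)), (np.float64(0.054), np.float64(19.8))]
wood 3705 [595. 152.] [0.6056 0.3086] [(np.float64(0.115), np.float64(63.1)), (np.float64(0.105), np.float64(-11.5))]
wood 1868 [155. 218.] [ 0.4058 -0.3013] [(np.float64(0.105), np.float64(108.9)), (np.float64(0.091), np.float64(18.7))]
wood 770 [219. 342.] [ 0.6364 -0.3336] [(np.float64(0.133), np.float64(143.8)), (np.float64(0.031), np.float64(57.6))]
wood 767 [419. 341.] [ 0.7895 -0.0322] [(np.float64(0.031), np.float64(68.4)), (np.float64(0.133), np.float64(-17.7))]
wood 156 [256. 365.] [ 0.7075 -0.3021] [(np.float64(0.062), np.float64(121.7)), (np.float64(0.023), np.float64(23.1))]
wood 1728 [404. 396.] [ 0.8851 -0.1005] [(np.float64(0.6), np.float64(63.0)), (np.float64(0.023), np.float64(-16.8))]
grey
[... 1020 characters left out ...]
oat64(0.07), np.float64(-3.5))]
grey 4839 [322. 350.] [ 0.7222 -0.1828] [(np.float64(0.322), np.float64(63.0)), (np.float64(0.112), np.float64(-22.1))]
grey 310 [ 16. 389.] [ 0.5555 -0.6909] [(np.float64(0.037), np.float64(108.7)), (np.float64(0.075), np.float64(6.9))]
blue 358 [342. 261.] [ 0.5665 -0.0743] [(np.float64(0.051), np.float64(92.0)), (np.float64(0.015), np.float64(-0.7))]
dgreen 119 [366. 172.] [0.4817 0.0079] [(np.float64(0.015), np.float64(63.0)), (np.float64(0.016), np.float64(-24.4))]
scene yel [ 0.49223963 -0.09964359  0.13      ]
scene brass [ 0.57471927 -0.03603638  0.128     ]
side yel [ 0.49087507 -0.10523807  0.13      ]
side brass [ 0.56728046 -0.03813705  0.128     ]
```

Emit:
step_arm:
  motion:
    - [0, [0, -0.3, 0], 0.11]
    - [0, [-0.03, -0.6, 0], 0.22]
    - [0, [-0.06, -1, 0], 0.33]
    - [0, [-0.08, -1, 0], 0.44]
    - [0, [-0.08, -1, 0], 0.55]

```text
t: 2.7
position: [0.3918, -0.1885, 0.3197]
orientation: [0.621, 0.784, 0.0, 0.0]
ft_force: [-0.1, 0.7, -0.6]
finger_gap: 0.0474
finger_force: 0.0
```

```bash
cat >> h.py <<'E'
from scipy.spatial.transform import Rotation as Ro
def mv(x,y,z,yaw):
    "yaw (deg) of tool y"
    s=manip.read_state(); R=Ro.from_quat(s['orientation']).as_matrix(); yy=np.degrees(np.arctan2(R[1,1],R[0,1]))
    print('t',round(s['t'],2),'pos',np.round(s['position'],4),'yaw',round(yy,2),'q6',round(s['joint_positions'][5],2),'shift',(R.T@(np.array([x,y,z])-s['position'])/.15).round(3),'twist',round(((yy-yaw+180)%360-180)/90,3))
E
python3 -c "
from h import *
mv(.325,-.35,.31,-70)"
```

```text
t 2.7 pos [ 0.3918 -0.1885  0.3197] yaw 13.26 q6 -0.76 shift [-0.946 -0.68   0.064] twist 0.925
```

Emit:
step_arm:
  motion:
    - [0, [-0.2, -0.15, 0.06], 0.11]
    - [0, [-0.4, -0.3, 0.06], 0.22]
    - [0, [-0.6, -0.45, 0.06], 0.33]
    - [0, [-0.8, -0.6, 0.06], 0.44]
    - [0, [-0.94, -0.68, 0.06], 0.55]

```text
t: 3.32
position: [0.3259, -0.3502, 0.3107]
orientation: [0.892, 0.452, 0.0, 0.0]
ft_force: [0.0, 0.1, 1.0]
finger_gap: 0.0472
finger_force: 0.0
```

Emit:
step_arm:
  motion:
    - [0, [0, 0, 0], 0.11]
    - [0, [0, 0, 0], 0.22]
    - [0, [0, 0, 0], 0.33]
    - [0, [0, 0, 0], 0.375]
    - [0, [0, 0, 0], 0.375]

```text
t: 3.95
position: [0.3265, -0.3492, 0.3107]
orientation: [0.984, 0.177, 0.0, 0.0]
ft_force: [0.6, 0.1, -0.7]
finger_gap: 0.0467
finger_force: 0.0
```

Run:
```python
from h import *
import pickle
c=cap('wrist'); pickle.dump(c,open('w2.pkl','wb')); cv2.imwrite('pics/w2.png',cv2.cvtColor(c['color'],cv2.COLOR_RGB2BGR))
mv(.41,-.32,.2,-70)
```

```text
t 4.0 pos [ 0.3263 -0.3495  0.3107] yaw -69.5 q6 0.32 shift [0.592 0.011 0.738] twist 0.006
```

View pics/w2.png

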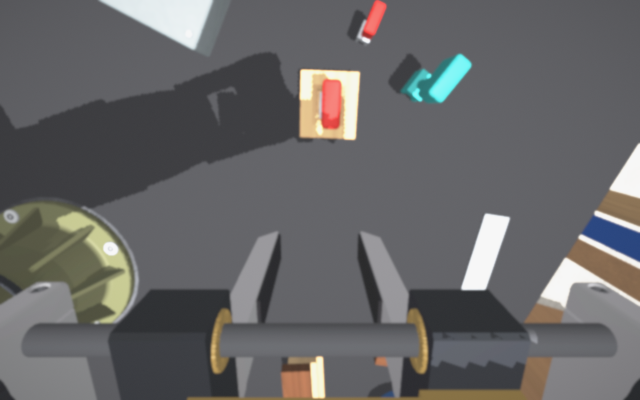

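The stand spans (300,70) to (359,139) and is nearly aligned with the image. The red handle on it is at (331,104).

Run:
```python
from h import *
import pickle
c=pickle.load(open('w2.pkl','rb'))
print('cam',-c['R'].T@c['t'])
m=mask(c,(8,20,90),(30,200,255)); r=mask(c,(0,130,60),(8,255,255)); w=np.zeros_like(m); w[55:150,285:375]=(m|r)[55:150,285:375]
w=cv2.morphologyEx(w,3,np.ones((9,9)))
cs=max(cv2.findContours(w,0,2)[0],key=cv2.contourArea); b=cv2.boxPoints(cv2.minAreaRect(cs)); print(b.round(1).tolist())
ap=cv2.approxPolyDP(cs,4,True)[:,0]; print('poly',ap.tolist())
def rep(b,z):
    P=np.array([onz(c,*p,z)[:2] for p in b]); E=np.roll(P,-1,0)-P
    print(P.mean(0).round(4),[(round(np.linalg.norm(q),4),round(np.degrees(np.arctan2(q[1],q[0]))%180,1)) for q in E])
rep(b,.05)
w=np.zeros_like(r); w[55:150,285:375]=r[55:150,285:375]
cs=max(cv2.findContours(w,0,2)[0],key=cv2.contourArea); b=cv2.boxPoints(cv2.minAreaRect(cs)); print(b.round(1).tolist()); rep(b,.149)
for y in range(76,134,4):
    row=c['color'][y,315:348]; hsv=cv2.cvtColor(row[None],cv2.COLOR_RGB2HSV)[0]
    print(y,' '.join(f'{v}' if h<9 and s>120 else '.' for h,s,v in hsv))
```

```text
cam [ 0.4022453  -0.3208925   0.48990164]
[[295.8999938964844, 137.8000030517578], [299.1000061035156, 67.0999984741211], [360.6000061035156, 69.9000015258789], [357.3999938964844, 140.60000610351562]]
poly [[301, 68], [299, 137], [354, 140], [360, 71]]
[ 0.4106 -0.3306] [(np.float64(0.0899), np.float64(16.6)), (np.float64(0.0794), np.float64(108.0)), (np.float64(0.0901), np.float64(19.7)), (np.float64(0.0843), np.float64(107.9))]
[[320.79998779296875, 127.9000015258789], [322.1000061035156, 78.9000015258789], [341.70001220703125, 79.4000015258789], [340.29998779296875, 128.39999389648438]]
[ 0.4105 -0.331 ] [(np.float64(0.0483), np.float64(18.9)), (np.float64(0.0197), np.float64(108.9)), (np.float64(0.0483), np.float64(19.9)), (np.float64(0.0205), np.float64(108.9))]
76 . . . . . . . . . . . . . . . . . . . . . . . . . . . . . . . . .
80 . . . . . . . . . 243 246 247 247 247 247 247 247 247 247 247 247 247 247 . . . . . . . . . .
84 . . . . . . . 228 245 247 247 247 247 247 247 247 247 247 247 247 247 247 247 247 247 247 . . . . . . .
88 . . . . . . . 223 245 247 247 247 247 247 247
[... 488 characters left out ...]

108 . . . . . . . 244 247 247 247 247 247 247 247 247 247 247 247 247 247 247 247 247 247 239 . . . . . . .
112 . . . . . . . 216 237 246 247 247 247 247 247 247 247 247 247 247 247 247 247 247 236 210 . . . . . . .
116 . . . . . . . 201 215 224 229 231 238 246 247 247 247 247 247 247 247 247 247 235 209 . . . . . . . .
120 . . . . . . 211 205 217 225 229 231 231 232 234 238 240 238 233 230 228 225 221 213 203 . . . . . . . .
124 . . . . . . . 221 219 225 228 229 229 230 229 229 228 228 227 227 226 224 219 212 205 . . . . . . . .
128 . . . . . . . . . . 213 213 222 237 244 244 243 240 231 220 214 211 . . . . . . . . . . .
132 . . . . . . . . . . . . . . . . . . . . . . . . . . . . . . . . .
```

```bash
python3 -c "
from h import *
mv(.4105,-.331,.2,-70.6)"
```

```text
t 4.0 pos [ 0.3263 -0.3495  0.3107] yaw -69.5 q6 0.32 shift [0.569 0.081 0.738] twist 0.012
```

Emit:
step_arm:
  motion:
    - [0, [0.28, 0.04, 0.1], 0.012]
    - [0, [0.57, 0.08, 0.4], 0.012]
    - [0, [0.57, 0.08, 0.74], 0.012]
    - [0, [0.57, 0.08, 0.74], 0.012]
    - [0, [0.57, 0.08, 0.74], 0.012]

```text
t: 4.62
position: [0.4103, -0.3327, 0.2018]
orientation: [0.986, 0.167, 0.001, 0.001]
ft_force: [0.6, -0.3, 1.2]
finger_gap: 0.0468
finger_force: 0.0
```

```bash
python3 -c "
from h import *
mv(.4105,-.331,.110,-70.6)"
```

```text
t 4.62 pos [ 0.4103 -0.3327  0.2018] yaw -70.76 q6 0.48 shift [ 0.004 -0.011  0.612] twist -0.002
```

Emit:
step_arm:
  motion:
    - [0, [0, -0.01, 0.3], 0]
    - [0, [0, -0.01, 0.61], 0]
    - [0, [0, -0.01, 0.61], 0]
    - [0, [0, -0.01, 0.61], 0]
    - [-1, [0, -0.01, 0.61], 0]

```text
t: 5.25
position: [0.41, -0.3317, 0.1104]
orientation: [0.986, 0.167, 0.001, 0.002]
ft_force: [0.8, -0.4, 0.3]
finger_gap: 0.0402
finger_force: 0.0
```

Emit:
step_arm:
  motion:
    - [-1, [0, 0, 0], 0]
    - [-1, [0, 0, 0], 0]
    - [-1, [0, 0, 0], 0]
    - [-1, [0, 0, 0], 0]

```text
t: 5.75
position: [0.4093, -0.331, 0.1085]
orientation: [0.986, 0.167, 0.0, 0.0]
ft_force: [-0.9, 1.0, 5.7]
finger_gap: 0.0198
finger_force: 30.0
```

```bash
python3 -c "
from h import *
mv(.4105,-.331,.24,-70.6)
print(manip.read_state()['finger_gap'],manip.read_state()['finger_force'])"
```

```text
t 5.75 pos [ 0.4093 -0.331   0.1085] yaw -70.8 q6 0.49 shift [ 0.008  0.003 -0.877] twist -0.002
0.01976171795605707 29.951966106891632
```

Emit:
step_arm:
  motion:
    - [-1, [0, 0, -0.15], 0]
    - [-1, [0, 0, -0.4], 0]
    - [-1, [0, 0, -0.7], 0]
    - [-1, [0, 0, -1], 0]
    - [-1, [0, 0, -1], 0]

```text
t: 6.38
position: [0.4099, -0.3315, 0.2608]
orientation: [0.986, 0.167, 0.002, 0.002]
ft_force: [-0.3, 0.6, -3.2]
finger_gap: 0.0201
finger_force: 29.9
```

```bash
python3 -c "
from h import *
mv(.556,-.122,.29,-6.5)
print(manip.read_state()['finger_gap'],manip.read_state()['finger_force'])"
```

```text
t 6.38 pos [ 0.4099 -0.3315  0.2608] yaw -70.8 q6 0.49 shift [ 1.38  -0.998 -0.196] twist -0.714
0.020061003669651016 29.94501382112503
```

Emit:
step_arm:
  motion:
    - [-1, [0.2, -0.15, -0.05], -0.1]
    - [-1, [0.5, -0.36, -0.1], -0.2]
    - [-1, [0.8, -0.58, -0.2], -0.3]
    - [-1, [1, -0.72, -0.2], -0.4]
    - [-1, [1, -0.72, -0.2], -0.5]

```text
t: 7.0
position: [0.5161, -0.1774, 0.286]
orientation: [0.845, 0.535, -0.001, -0.001]
ft_force: [-0.8, -1.0, -2.0]
finger_gap: 0.0195
finger_force: 30.0
```

```bash
python3 -c "
from h import *
mv(.556,-.122,.29,-6.5)"
```

```text
t 7.0 pos [ 0.5161 -0.1774  0.286 ] yaw -25.33 q6 0.04 shift [ 0.447  0.082 -0.027] twist -0.209
```

Emit:
step_arm:
  motion:
    - [-1, [0.2, 0.04, 0], -0.1]
    - [-1, [0.45, 0.08, 0], -0.2]
    - [-1, [0.45, 0.08, 0], -0.21]
    - [-1, [0.45, 0.08, 0], -0.21]
    - [-1, [0.45, 0.08, 0], -0.21]

```text
t: 7.62
position: [0.5551, -0.1247, 0.2875]
orientation: [0.749, 0.662, -0.0, -0.0]
ft_force: [0.5, -0.3, -2.2]
finger_gap: 0.0195
finger_force: 30.0
```

Run:
```python
from h import *
import pickle
c=cap('wrist'); pickle.dump(c,open('w3.pkl','wb')); cv2.imwrite('pics/w3.png',cv2.cvtColor(c['color'],cv2.COLOR_RGB2BGR))
mv(.556,-.122,.29,-6.5)
```

```text
t 7.67 pos [ 0.5552 -0.1247  0.2877] yaw -7.01 q6 -0.16 shift [ 0.019  0.003 -0.015] twist -0.006
```

View pics/w3.png

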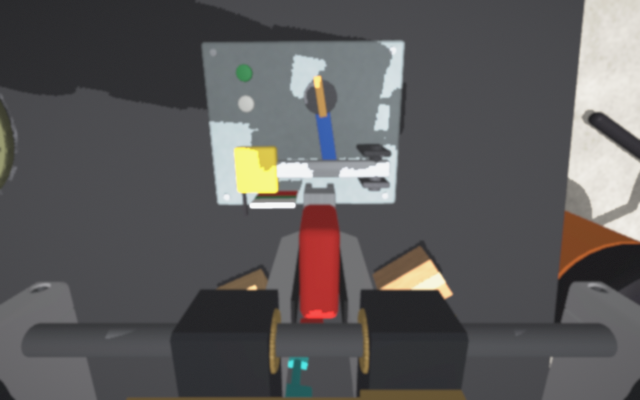

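The box top corners are at (204,44), (403,41), (396,200) and (219,205). The brass bar runs from (317,77) to (324,115) and is slightly rotated. The blue tongue runs down to (332,160), and the key is held at (320,260).

Run:
```python
from h import *
import pickle
c=pickle.load(open('w3.pkl','rb'))
for k,lo,hi,z in(('brass',(12,120,70),(27,255,255),.130),('blue',(105,150,40),(125,255,255),.11),('yel',(25,150,100),(33,255,255),.13)):
    m=mask(c,lo,hi); m[200:]=0
    if k=='brass': m[:,:300]=0;m[:,345:]=0
    l=max(cv2.findContours(m,0,2)[0],key=cv2.contourArea); r=cv2.minAreaRect(l); b=cv2.boxPoints(r)
    P=np.array([onz(c,*p,z)[:2] for p in b]); E=np.roll(P,-1,0)-P
    print(k,b.round(1).tolist(),P.mean(0).round(4),[(round(np.linalg.norm(q),4),round(np.degrees(np.arctan2(q[1],q[0]))%180,1)) for q in E[:2]])
P=np.array([onz(c,*p,.06)[:2] for p in [(203.5,42.5),(404,40.5),(396.5,201.5),(218,205)]]); E=np.roll(P,-1,0)-P
print(P.round(4).tolist(),P.mean(0),[(round(np.linalg.norm(q),4),round(np.degrees(np.arctan2(q[1],q[0]))%180,1)) for q in E])
for y in range(72,120,3): print(y,[tuple(int(v) for v in p) for p in c['color'][y,312:330:1]] if y in(80,95,110) else '')
cv2.imwrite('pics/w3c.png',cv2.resize(cv2.cvtColor(c['color'][30:215,190:420],cv2.COLOR_RGB2BGR),None,fx=3.2,fy=3.2,interpolation=cv2.INTER_CUBIC))
```

```text
brass [[313.6000061035156, 77.9000015258789], [320.70001220703125, 76.9000015258789], [325.8999938964844, 114.5999984741211], [318.79998779296875, 115.5999984741211]] [ 0.5669 -0.0325] [(np.float64(0.0071), np.float64(0.3)), (np.float64(0.0366), np.float64(91.4))]
blue [[316.6000061035156, 116.0999984741211], [328.6000061035156, 114.30000305175781], [334.79998779296875, 157.89999389648438], [322.79998779296875, 159.60000610351562]] [ 0.5683 -0.0754] [(np.float64(0.0132), np.float64(0.8)), (np.float64(0.048), np.float64(91.8))]
yel [[245.0, 148.0], [274.8999938964844, 146.60000610351562], [276.0, 169.60000610351562], [246.10000610351562, 171.0]] [ 0.4965 -0.0875] [(np.float64(0.0316), np.float64(175.7)), (np.float64(0.0245), np.float64(83.5))]
[[0.4397, 0.0462], [0.6722, 0.0196], [0.6527, -0.175], [0.4149, -0.1507]] [ 0.54489814 -0.06499493] [(np.float64(0.234), np.float64(173.5)), (np.float64(0.1956), np.float64(84.3)), (np.float64(0.2391), np.float64(174.2)), (np.float64(0.1985), np.float64(82.8))]
72 
75 
78 
81 
84 
87 
90 
93 
96 
99 
102 
105 
108 
111 
114 
117
```

View pics/w3c.png

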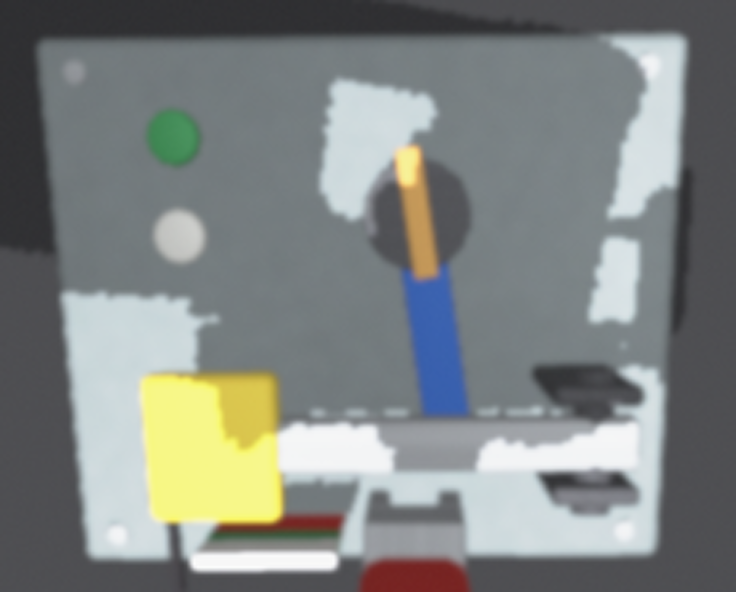

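Run:
```python
from h import *
import pickle
c=pickle.load(open('w3.pkl','rb')); s=manip.read_state(); R=Ro.from_quat(s['orientation']).as_matrix()
for k,z in(('bottom',.194),('top',.231)):
  for u,v in(((306,183.5),(334.5,183.5),(319.5,183.5)) if k=='bottom' else ((303.5,193),(336,193))): print(k,(u,v),(R.T@(onz(c,u,v,z)-s['position'])*1000).round(1))
for u in(309,331): print(u,[int(c['color'][v,u].mean()) for v in range(172,215)])
for v in(186,196): print(v,[int(c['color'][v,u].mean()) for u in range(296,344)])
mv(.5669,-.0325,.26,1.5)
```

```text
bottom (306, 183.5) [ 17.7 -11.8  93.7]
bottom (334.5, 183.5) [17.7 13.4 93.7]
bottom (319.5, 183.5) [17.7  0.1 93.7]
top (303.5, 193) [ 18.8 -12.2  56.7]
top (336, 193) [18.8 12.8 56.7]
309 [243, 244, 244, 244, 241, 231, 220, 214, 212, 207, 184, 147, 113, 100, 99, 102, 104, 101, 99, 100, 107, 125, 144, 153, 154, 155, 156, 155, 155, 155, 152, 142, 119, 89, 68, 64, 62, 62, 63, 62, 63, 63, 63]
331 [149, 150, 149, 149, 158, 185, 207, 214, 214, 210, 193, 158, 120, 101, 99, 102, 101, 98, 98, 99, 107, 125, 146, 157, 160, 160, 160, 160, 160, 160, 158, 153, 137, 110, 84, 67, 64, 63, 62, 64, 63, 64, 63]
186 [119, 119, 120, 127, 151, 185, 206, 206, 182, 142, 111, 100, 99, 99, 107, 135, 173, 197, 205, 206, 206, 206, 206, 206, 207, 206, 206, 205, 203, 194, 169, 135, 107, 99, 98, 99, 107, 137, 179, 205, 211, 212, 212, 213, 213, 213, 213, 213]
196 [124, 170, 200, 212, 213, 212, 204, 181, 161, 157, 158, 157, 156, 154, 154, 155, 156, 156, 155, 154, 155, 155, 155, 156, 158, 159, 159, 157, 157, 156, 157, 157, 157, 158, 159, 160, 159, 158, 161, 178, 201, 213, 216, 217, 217, 216, 216, 215]
t 7.67 pos [ 0.5552 -0.1247  0.2877] yaw -7.01 q6 -0.16 shift [0.62  0.003 0.185] twist -0.095
```

Emit:
step_arm:
  motion:
    - [-1, [0.2, 0, 0], -0.05]
    - [-1, [0.4, 0, 0], -0.1]
    - [-1, [0.61, 0, 0.1], -0.1]
    - [-1, [0.61, 0, 0.2], -0.1]
    - [-1, [0.61, 0, 0.2], -0.1]

```text
t: 8.3
position: [0.566, -0.0339, 0.2568]
orientation: [0.694, 0.72, -0.001, -0.001]
ft_force: [0.1, -0.5, -3.0]
finger_gap: 0.0199
finger_force: 30.0
```

```bash
python3 -c "
from h import *
mv(.5664,-.0335,.226,1.5);mv(.5664,-.0335,.2125,1.5)"
```

```text
t 8.3 pos [ 0.566  -0.0339  0.2568] yaw 2.04 q6 -0.16 shift [0.003 0.003 0.206] twist 0.006
t 8.3 pos [ 0.566  -0.0339  0.2568] yaw 2.04 q6 -0.16 shift [0.003 0.003 0.296] twist 0.006
```

Emit:
step_arm:
  motion:
    - [-1, [0, 0, 0.1], 0]
    - [-1, [0, 0, 0.18], 0]
    - [-1, [0, 0, 0.2], 0]
    - [-1, [0, 0, 0.22], 0]
    - [-1, [0, 0, 0.24], 0]

```text
t: 8.93
position: [0.5667, -0.0332, 0.2221]
orientation: [0.694, 0.72, 0.0, 0.0]
ft_force: [-0.2, 0.3, -2.5]
finger_gap: 0.02
finger_force: 30.0
```

Emit:
step_arm:
  motion:
    - [-1, [0, 0, 0.02], 0]
    - [-1, [0, 0, 0.04], 0]
    - [-1, [0, 0, 0.05], 0]
    - [-1, [0, 0, 0.055], 0]
    - [-1, [0, 0, 0.055], 0]

```text
t: 9.55
position: [0.5666, -0.0332, 0.2137]
orientation: [0.694, 0.72, 0.0, 0.0]
ft_force: [-0.8, -0.2, -2.2]
finger_gap: 0.0198
finger_force: 30.0
```

Emit:
step_arm:
  motion:
    - [-1, [0, 0, 0.01], -0.08]
    - [-1, [0, 0, 0.01], -0.16]
    - [-1, [0, 0, 0.01], -0.24]
    - [-1, [0, 0, 0.01], -0.32]
    - [-1, [0, 0, 0.01], -0.4]

```text
t: 10.18
position: [0.5671, -0.0332, 0.2124]
orientation: [0.436, 0.9, 0.0, 0.001]
ft_force: [3.7, -0.6, -3.7]
finger_gap: 0.0199
finger_force: 30.0
```

Emit:
step_arm:
  motion:
    - [-1, [0, 0, 0], -0.08]
    - [-1, [0, 0, 0], -0.16]
    - [-1, [0, 0, 0], -0.24]
    - [-1, [0, 0, 0], -0.32]
    - [-1, [0, 0, 0], -0.36]

```text
t: 10.8
position: [0.5671, -0.033, 0.2124]
orientation: [0.168, 0.986, 0.0, 0.001]
ft_force: [4.3, 0.3, -3.7]
finger_gap: 0.0199
finger_force: 30.0
```

```bash
python3 -c "
from h import *
mv(.5664,-.0335,.2125,76.5); s=manip.read_state(); print(s['ft_torque'],s['ft_force'],s['finger_gap'])"
```

```text
t 10.8 pos [ 0.5671 -0.033   0.2124] yaw 70.66 q6 -1.36 shift [ 0.004 -0.004 -0.   ] twist -0.065
[ 0.2975348  -1.06405431 -0.10983194] [ 4.32589575  0.27724045 -3.74754162] 0.01991519932899255
```

Emit:
step_arm:
  motion:
    - [-1, [0, 0, 0], -0.02]
    - [-1, [0, 0, 0], -0.04]
    - [-1, [0, 0, 0], -0.05]
    - [-1, [0, 0, 0], -0.06]
    - [-1, [0, 0, 0], -0.06]

```text
t: 11.42
position: [0.5668, -0.033, 0.2124]
orientation: [0.123, 0.992, 0.0, 0.0]
ft_force: [4.1, 2.2, -2.3]
finger_gap: 0.0196
finger_force: 30.0
```

Run:
```python
from h import *
mv(.5664,-.0335,.2125,76.5); s=manip.read_state(); print(s['ft_torque'],s['ft_force'],s['finger_gap'])
for n in('scene','side'):
    c=cap(n); m=mask(c,(103,140,50),(124,255,255)); m[:150]=0; m[300:]=0; m[:,:260]=0;m[:,380:]=0
    for a,ce,b in blobs(m,10): print(n,a,b,onz(c,*ce,.11).round(4))
```

```text
t 11.43 pos [ 0.5668 -0.033   0.2124] yaw 75.91 q6 -1.45 shift [ 0.002 -0.004 -0.   ] twist -0.007
[ 0.71305818 -1.22774071 -0.13616679] [ 4.11348695  2.21471012 -2.26382824] 0.019582241371366313
scene 108 [323, 204, 6, 21] [ 0.6194 -0.0539  0.11  ]
side 147 [330, 198, 30, 6] [ 0.6163 -0.0572  0.11  ]
```

Emit:
step_arm:
  motion:
    - [-1, [0, 0, 0], 0.05]
    - [-1, [0, 0, 0], 0.05]
    - [-1, [0, 0, -0.08], 0.05]
    - [-1, [0, 0, -0.25], 0.05]
    - [-1, [0, 0, -0.42], 0.05]

```text
t: 12.15
position: [0.5664, -0.0333, 0.2768]
orientation: [0.161, 0.987, -0.0, 0.0]
ft_force: [-0.0, 0.3, -1.8]
finger_gap: 0.0198
finger_force: 30.0
```

```bash
python3 -c "
from h import *
mv(.4093,-.331,.275,-70.8); s=manip.read_state(); print(s['ft_torque'],s['ft_force'],s['finger_gap'])"
```

```text
t 12.15 pos [ 0.5664 -0.0333  0.2768] yaw 71.47 q6 -1.37 shift [ 0.362 -2.215  0.012] twist 1.581
[ 0.02365739 -0.0292295   0.04787741] [-0.02348816  0.29789119 -1.83415336] 0.019814228939534568
```

Emit:
step_arm:
  motion:
    - [-1, [0.03, -0.2, 0], 0.11]
    - [-1, [0.06, -0.4, 0], 0.22]
    - [-1, [0.1, -0.6, 0], 0.33]
    - [-1, [0.13, -0.8, 0], 0.44]
    - [-1, [0.16, -1, 0], 0.55]

```text
t: 12.78
position: [0.4953, -0.1686, 0.2761]
orientation: [0.562, 0.827, -0.0, 0.0]
ft_force: [0.5, -0.4, -2.2]
finger_gap: 0.0198
finger_force: 30.0
```

```bash
python3 -c "
from h import *
mv(.4093,-.331,.275,-70.8)"
```

```text
t 12.78 pos [ 0.4953 -0.1686  0.2761] yaw 21.65 q6 -0.78 shift [-0.795 -0.932  0.008] twist 1.027
```

Emit:
step_arm:
  motion:
    - [-1, [-0.16, -0.18, 0], 0.11]
    - [-1, [-0.32, -0.36, 0], 0.22]
    - [-1, [-0.48, -0.55, 0], 0.33]
    - [-1, [-0.64, -0.74, 0], 0.44]
    - [-1, [-0.79, -0.93, 0], 0.55]

```text
t: 13.4
position: [0.4099, -0.3308, 0.2761]
orientation: [0.857, 0.516, -0.0, 0.0]
ft_force: [0.1, 1.0, -1.8]
finger_gap: 0.0197
finger_force: 30.0
```

Emit:
step_arm:
  motion:
    - [-1, [0, 0, 0], 0.11]
    - [-1, [0, 0, 0], 0.22]
    - [-1, [0, 0, 0], 0.33]
    - [-1, [0, 0, 0], 0.44]
    - [-1, [0, 0, 0], 0.47]

```text
t: 14.02
position: [0.4106, -0.3297, 0.2761]
orientation: [0.985, 0.173, 0.0, 0.0]
ft_force: [-0.1, -0.3, -2.0]
finger_gap: 0.0199
finger_force: 30.0
```

```bash
python3 -c "
from h import *
mv(.4093,-.331,.16,-70.8)"
```

```text
t 14.03 pos [ 0.4106 -0.3297  0.2761] yaw -70.03 q6 0.48 shift [-0.011  0.005  0.774] twist 0.009
```

Emit:
step_arm:
  motion:
    - [-1, [-0.011, 0.005, 0.3], 0.009]
    - [-1, [-0.011, 0.005, 0.6], 0.009]
    - [-1, [-0.011, 0.005, 0.77], 0.009]
    - [-1, [-0.011, 0.005, 0.77], 0.009]
    - [-1, [-0.011, 0.005, 0.77], 0.009]

```text
t: 14.65
position: [0.4099, -0.3314, 0.1614]
orientation: [0.986, 0.168, 0.001, 0.001]
ft_force: [0.0, -0.3, -1.8]
finger_gap: 0.0195
finger_force: 30.0
```

```bash
python3 -c "
from h import *
mv(.4093,-.331,.11,-70.8)"
```

```text
t 14.65 pos [ 0.4099 -0.3314  0.1614] yaw -70.69 q6 0.48 shift [-0.003 -0.005  0.343] twist 0.001
```

Emit:
step_arm:
  motion:
    - [-1, [0, 0, 0.08], 0]
    - [-1, [0, 0, 0.15], 0]
    - [-1, [0, 0, 0.2], 0]
    - [-1, [0, 0, 0.25], 0]
    - [-1, [0, 0, 0.3], 0]

```text
t: 15.28
position: [0.4094, -0.331, 0.1142]
orientation: [0.986, 0.168, -0.0, 0.0]
ft_force: [-0.3, -0.2, -1.9]
finger_gap: 0.02
finger_force: 30.0
```

Emit:
step_arm:
  motion:
    - [-1, [0, 0, 0.02], 0]
    - [-1, [0, 0, 0.035], 0]
    - [-1, [0, 0, 0.04], 0]
    - [-1, [0, 0, 0.04], 0]

```text
t: 15.78
position: [0.4095, -0.331, 0.1088]
orientation: [0.986, 0.168, 0.0, 0.0]
ft_force: [-0.5, 0.1, -2.1]
finger_gap: 0.0201
finger_force: 30.0
```

Emit:
step_arm:
  motion:
    - [-1, [0, 0, 0.005], 0]
    - [0, [0, 0, 0.005], 0]
    - [0, [0, 0, 0.005], 0]
    - [0, [0, 0, 0.005], 0]
    - [0, [0, 0, 0.005], 0]

```text
t: 16.4
position: [0.4094, -0.331, 0.108]
orientation: [0.986, 0.168, 0.0, 0.0]
ft_force: [1.1, -0.3, 0.8]
finger_gap: 0.047
finger_force: 0.0
```

Emit:
step_arm:
  motion:
    - [0, [0, 0, -0.1], 0]
    - [0, [0, 0, -0.3], 0]
    - [0, [0, 0, -0.6], 0]
    - [0, [0, 0, -1], 0]
    - [0, [0, 0, -1], 0]

```text
t: 17.02
position: [0.4104, -0.3319, 0.2635]
orientation: [0.986, 0.168, 0.003, 0.004]
ft_force: [0.5, -0.3, -0.1]
finger_gap: 0.0467
finger_force: 0.0
```

Run:
```python
from h import *
import pickle
s=cap('scene'); d=cap('side'); R0={n:pickle.load(open(n+'0.pkl','rb')) for n in('scene','side')}
for n,c in(('scene',s),('side',d)):
    for q in(R0[n],c):
        m=mask(q,(0,150,60),(6,255,255)); print(n,[b for b in blobs(m,60) if b[1][0]>200 and b[1][1]>170 and b[1][0]<370])
mv(.488,-.0987,.26,60)
mv(.488,-.0987,.26,-6.5)
```

```text
scene [(np.int32(155), [214.9, 189.6], [207, 180, 17, 20]), (np.int32(68), [224.4, 227.5], [221, 221, 8, 14])]
scene [(np.int32(157), [215.0, 189.4], [208, 180, 16, 20]), (np.int32(68), [224.4, 227.5], [221, 221, 8, 14])]
side [(np.int32(116), [313.0, 250.7], [303, 246, 21, 10]), (np.int32(528), [303.0, 330.4], [289, 315, 28, 32]), (np.int32(216), [358.1, 328.1], [349, 320, 19, 17])]
side [(np.int32(511), [302.5, 330.6], [289, 316, 28, 31]), (np.int32(215), [358.2, 328.1], [350, 320, 18, 17])]
t 17.12 pos [ 0.4094 -0.3309  0.2587] yaw -70.71 q6 0.48 shift [ 1.006 -1.288 -0.01 ] twist -1.452
t 17.12 pos [ 0.4094 -0.3309  0.2587] yaw -70.71 q6 0.48 shift [ 1.006 -1.288 -0.01 ] twist -0.713
```

Emit:
step_arm:
  motion:
    - [-1, [0.2, -0.25, 0], 0]
    - [-1, [0.4, -0.5, 0], 0]
    - [-1, [0.6, -0.76, 0], 0]
    - [-1, [0.7, -0.89, 0], 0]
    - [-1, [0.7, -0.89, 0], 0]

```text
t: 17.75
position: [0.4644, -0.169, 0.2571]
orientation: [0.986, 0.169, -0.001, -0.001]
ft_force: [0.5, -0.1, -0.2]
finger_gap: 0.0011
finger_force: 0.0
```

```bash
python3 -c "
from h import *
mv(.4895,-.099,.16,-70.7)"
```

```text
t 17.75 pos [ 0.4644 -0.169   0.2571] yaw -70.58 q6 0.81 shift [ 0.314 -0.384  0.647] twist 0.001
```

Emit:
step_arm:
  motion:
    - [-1, [0.2, -0.25, 0], 0]
    - [-1, [0.31, -0.38, 0.1], 0]
    - [-1, [0.31, -0.38, 0.4], 0]
    - [-1, [0.31, -0.38, 0.64], 0]
    - [-1, [0.31, -0.38, 0.64], 0]

```text
t: 18.38
position: [0.488, -0.1016, 0.1596]
orientation: [0.986, 0.167, -0.002, -0.001]
ft_force: [-0.3, 0.5, 1.0]
finger_gap: 0.0005
finger_force: 0.0
```

```bash
python3 -c "
from h import *
c=cap('side'); cv2.imwrite('pics/s3.png',cv2.resize(cv2.cvtColor(c['color'][150:290,230:400],cv2.COLOR_RGB2BGR),None,fx=4,fy=4))
mv(.4895,-.099,.133,-70.7);mv(.4895,-.099,.1065,-70.7)"
```

```text
t 18.43 pos [ 0.489  -0.1018  0.1617] yaw -70.76 q6 0.96 shift [ 0.009 -0.016  0.191] twist -0.001
t 18.43 pos [ 0.489  -0.1018  0.1617] yaw -70.76 q6 0.96 shift [ 0.01  -0.016  0.368] twist -0.001
```

View pics/s3.png

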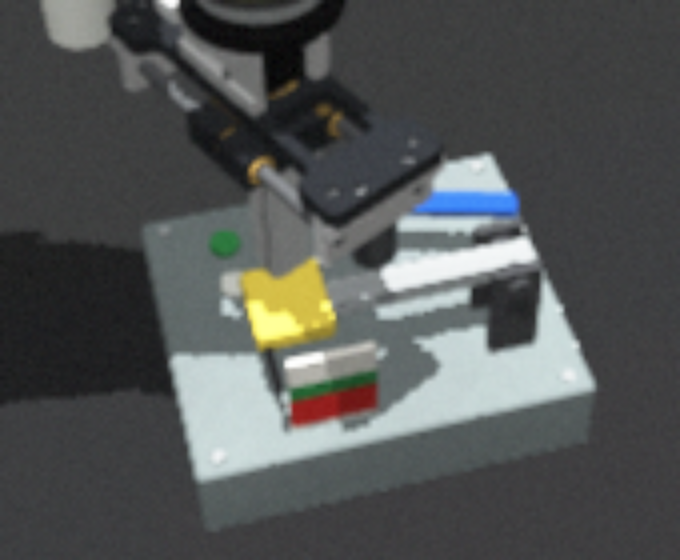

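The tongue is swung clear of the lever and the closed fingers hang over the yellow paddle at (285,290).

Emit:
step_arm:
  motion:
    - [-1, [0, -0.01, 0.08], 0]
    - [-1, [0, -0.01, 0.15], 0]
    - [-1, [0, -0.01, 0.18], 0]
    - [-1, [0, -0.01, 0.2], 0]
    - [-1, [0, -0.01, 0.22], 0]

```text
t: 19.05
position: [0.4891, -0.0997, 0.1291]
orientation: [0.986, 0.168, 0.0, 0.0]
ft_force: [-2.8, -0.0, 3.3]
finger_gap: 0.0005
finger_force: 1.9
```

```bash
python3 -c "
from h import *
mv(.4895,-.099,.1065,-70.7);print(manip.read_state()['ft_force'])"
```

```text
t 19.05 pos [ 0.4891 -0.0997  0.1291] yaw -70.71 q6 0.96 shift [ 0.004 -0.004  0.151] twist -0.0
[-2.76273674 -0.00451385  3.29200414]
```

Contact at about 3 N, as expected at the top. I'll press smoothly into the green.

Emit:
step_arm:
  motion:
    - [-1, [0, 0, 0.03], 0]
    - [-1, [0, 0, 0.06], 0]
    - [-1, [0, 0, 0.09], 0]
    - [-1, [0, 0, 0.12], 0]
    - [-1, [0, 0, 0.14], 0]

```text
t: 19.68
position: [0.4894, -0.0998, 0.1081]
orientation: [0.986, 0.168, 0.001, 0.0]
ft_force: [-1.2, 1.1, 7.2]
finger_gap: 0.0003
finger_force: 3.7
```

Emit:
step_arm:
  motion:
    - [-1, [0, 0, 0], 0]
    - [-1, [0, 0, 0], 0]
    - [-1, [0, 0, 0], 0]

```text
t: 20.05
position: [0.4894, -0.0998, 0.1083]
orientation: [0.986, 0.167, 0.001, 0.0]
ft_force: [-1.8, 0.4, 7.3]
finger_gap: 0.0007
finger_force: 3.6
```

Run:
```python
from h import *
mv(.4895,-.099,.1065,-70.7);print(manip.read_state()['ft_force'])
c=cap('side'); cv2.imwrite('pics/s4.png',cv2.resize(cv2.cvtColor(c['color'][190:370,250:400],cv2.COLOR_RGB2BGR),None,fx=4,fy=3.3,interpolation=cv2.INTER_CUBIC))
```

```text
t 20.05 pos [ 0.4894 -0.0998  0.1083] yaw -70.72 q6 0.96 shift [ 0.002 -0.005  0.012] twist -0.0
[-1.77813428  0.39859428  7.26198467]
```

View pics/s4.png

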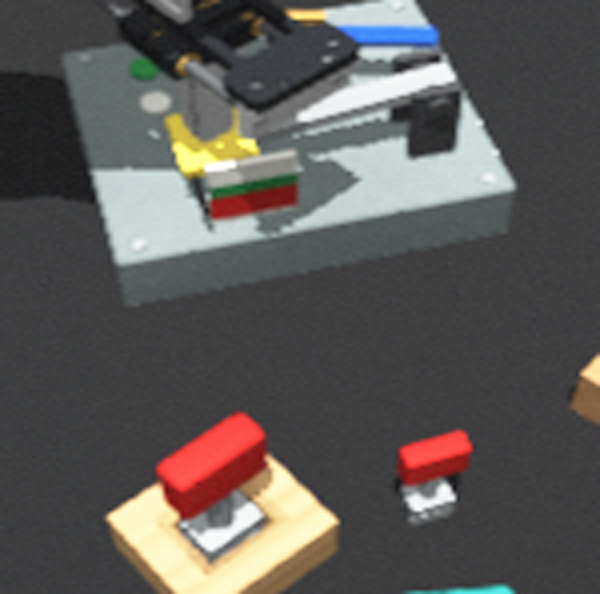

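The lever is in the green: the tip is 21.7 mm down, about 0.17 to 0.18 rad, and pushes back with 7.3 N. The key sits fully down in its stand at (215,520), and the tongue is clear of the lever.

```bash
python3 -c "
from bench import manip
print(manip.sign_off())"
```

```text
the job is handed in; nothing more can be done
None
```

I handed the job in with the latch screw turned to about 1.26 rad, the key back upright in its stand, and the fingers holding the lever in the green at about 0.17–0.18 rad (7.3 N); no verdict came back.

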